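# Lock the battery cap on the announcer's console

### The arm

A 7-joint arm with a two-finger parallel gripper is mounted at the origin on the work surface. World frame = base frame: x ahead of the robot, y to its left, z up, the work surface at z = 0. Lengths are in m, angles in rad, forces in N, time in s.
With the tool pointing down it reaches from about 0.425 to 0.925 m from the base axis. Payload 6.8 kg.
Tool frame: the origin (TCP) lies midway between the tips of the shut fingers; the grasp point (between the pads) lies 19 mm behind it; z points along the fingers, x is the direction in which the jaws open and shut, and the axes are right-handed (so a half turn about z gives the same grasp; the last joint's range is limited). The gripper opens to 85 mm and grips with 20 to 120 N. Pads are 22 mm wide; open, the fingers measure 114 mm over their backs; the gripper's body (76 mm by 85 mm) begins 54 mm behind the grasp point. The pads swing forward as they close: fully open they stand 13 mm farther back than shut.
Start: joints at [1.109, 0.477, 0.022, 1.555, -0.011, 1.109, -0.083], TCP at [0.234, -0.633, 0.198] pointing down, gripper open.
Joint ranges: [-2.96, 2.96], [-0.34, 2.1], [-1.41, 1.46], [0.24, 2.44], [-1.37, 4.51], [0.17, 1.92], [-2.96, 2.96]. Speed limits (rad/s): [2.39, 2.39, 3.14, 3.14, 3.14, 3.14, 3.14].

### API

Orientations are given as a unit quaternion [w, x, y, z].
In Python, from station import bot gives the robot as it stands.
- The arm moves only by the tool step_arm, never from a script. Its argument "increments" is a list of rows, each a list of 7 numbers: the shift along the tool's x, y, z in cm, then the turn, a rotation vector about the tool's x, y, z in degrees, then the closure, from 0 (fully open) to 1 (shut). A call has 1 to 20 rows; each row shifts and turns the commanded pose from where the row before left it, along the tool's axes as they then stand; what a row does not reach is not made up. A row lasts 1/10 s, in which the tool goes at most 50 mm and 8.59 degrees, less where a joint would pass 70% of its speed; a pose out of reach is approached as far as the arm can. A call is refused whole if a number of a shift passes 5 or a number of a turn 8.59, either way. A call with a gripper value outside its range is refused whole. The fingers move at their own pace and stop on an object; "squeeze" is the grip in N (left out, the last holds). Time passes only in rows, so rows that do not move let the fingers close. It gives the time, the measured TCP pose, the force and the opening at its end, in the units of the state.
- bot.get_obs(): the state, without advancing time (a new reading comes with each control period).
- bot.read_camera(name): name is "side" or "top" or "wrist"; returns a dict with "pixels" (384x512x3 uint8, red, green, blue), "vertical_fov" (degrees; the focal length in pixels is half the picture's height over the tangent of half this angle, whatever the lens; pixels are square), "cx", "cy" (the principal point, pixels), "k1" (the pictures are not rectified: a ray, as slopes to the right and down, at radius r is drawn at 1 + k1 r^2 times it, then the intrinsics apply), "camera_from_world" (4x4, takes a point from world to camera coordinates). Camera axes: x right, y down, z forward; pixel columns grow to the right and rows downward; lengths in m; the calibration is good to about 2 mm. A picture is of the moment at which its call begins. There is no depth.
- bot.hand_in(): hands the job in, once; it reports no verdict.
Trained networks look in a picture, given as the dict that the camera call returned (one of the last four; its "shot" number tells which), for a name from the list of things; names that differ only in an ending like _2 or _b are one class to them, and where a whole thing is asked for, a point or a joint stands for the part that bears it (a point fixed in the world has none). Each returns a list of dicts, best first, with "score" (0 to 1); they miss things now and then, are a little off and sometimes report something else, mostly with a low value. They report only what shows in the picture. A call takes as long as a camera call. They do not tell look-alikes from the thing itself.
- bot.find_in(picture, query): "point" ([column, row] in pixels, amid what is visible of it).
- bot.cut_out(picture, query): "pixels" (384x512 bool, what is visible of it) and "point" ([column, row] in pixels, amid what is visible of it).
- bot.pinpoint(picture, query): "point" ([column, row] in pixels: a listed point, or the origin of a listed thing).
The state is a dict: "t": time; "q": joint angles; "joint_vel": joint speeds; "joint_torque": joint torques, N m; "eef_pos": TCP position; "tool_rot": TCP orientation; "contact_force": force on the tool from outside, world axes, zero at the start; "torque": the same for the moment, N m; "gripper_width": opening from 0.0 (shut) to 1.0 (fully open).
Only numpy, scipy, OpenCV 4.12 (cv2) and the standard library are available. Lean on these libraries where they do the work, as an engineer would, in place of code of your own. Each camera call takes 0.05 s, during which the arm holds its last target.

### The job

Close the battery well on the sloping panel of the console: pick up the loose metal cap with the finger bar, put its two lugs into the two slots of the round collar, push it in against the spring, turn it a quarter turn clockwise, and let the spring lift it so that it sits locked in the collar. Let go of it, and leave the other things on the desk where they are.

Things in the scene. Friction and masses are not known exactly. Their poses are not given: they have to be found in the camera images.
- cap: Loose dark steel cap, 70 to 120 g, upright on the table. Origin: centre of underside; z up its axis; x along finger bar and lugs (half turn: no difference). Nose 31 mm across, z 0 to 3 mm; skirt 35 mm across to z 18; two opposite lugs at +x and -x, z 3 to 8, 8 mm wide, reaching 25.5 mm from the axis; flange 54 mm across, z 18 to 24; finger bar on top.
- cap_grip (a point): On the cap's axis, 43 mm above its underside, in the finger bar: the place to grip. The bar is 44 mm long (cap x), 12 mm thick (cap y), 28 mm tall, from z = 24 to 52 mm of the cap.
- collar: Fixed round black collar of the battery well, 68 mm across, 22 mm high on the panel that slopes 30 degrees down towards the robot. Origin: mouth centre, level with the rim; z outward along the bore, square to the panel; x through the two entry slots; y through the two locked places (white ticks on the rim). Bore 40 mm; slots 13.5 mm wide, reaching 28.5 mm from the axis.
- pushed_in (a point): On the collar's axis at z = -18 mm: where the cap's origin is when fully pushed in, flange on the rim. The cap enters with its x along the collar's x. Deeper than z = -15 mm its lugs are below a 7 mm roof, and it turns clockwise seen from outside (negative about z), a quarter turn; a stop comes about 8 degrees later. Anticlockwise is blocked. Play in the slots: 2.5 mm, 7 degrees.
- locked (a point): On the collar's axis at z = -11 mm: where the cap's origin is when locked, the cap's x along the collar's y, its flange 7 mm off the rim. After the quarter turn the spring, when allowed, lifts the lugs into pockets 4 mm deep under the roof, so that the cap cannot turn back. Play in the pockets: 2.5 mm sideways, 7 degrees about z.
- spring_plate (a joint): Steel spring plate, 28 mm across, in the collar's bore: how far it is pressed in (m). At 0 its face is 4 mm below the rim. It pushes back 0.86 N per mm: about 6 N with the cap locked, 12 N with it fully pushed in (0.014).
- cell: Bystander: a battery cell standing on the table, grey, 33 mm across, 60 mm tall. Origin at the centre of its underside.
- dust_cap: Bystander: a plain round dark steel dust cap without bar or lugs, 48 mm across, 30 mm tall with a narrower top 32 mm across. Origin at the centre of its underside.
- console: Fixed grey console, 360 mm wide (y), 260 mm deep (x), 35 mm high at its front edge (-x, facing the robot), its panel rising at 30 degrees to 150 mm, flat at the back. Origin: centre of its underside. A gooseneck microphone stands at its back left corner, bent to the left, up to 310 mm high; the collar is on the right half of the panel.
Mind the look-alikes: they are no part of the job. What is shaped like the cap but purple or red is not meant.

How it is judged:
By the outcome, as a careful person would: the job done as asked, in the order asked, and still so for the second after the job is handed in, with the robot touching nothing.
It also fails if it takes over 45 s, if anything falls off the work surface, if the arm or the gripper's body presses on something with over 40 N, if the wrist force passes 120 N, or if a joint passes its speed limit or range.

## Working session

There is one attempt and no reset: what is moved stays moved. The work goes in short steps, Python scripts to look and compute and a tool call to move; the robot and the scene stay as the last step left them, time stands still between calls to the robot, and variables do not carry over. Pictures are saved under pics/ and viewed, and the job is handed in when it is done.

Besides the shell and the picture viewer there is one more tool, called after ">>>" as name([rows], argument=value, ...), one row to a line, values as JSON. step_arm: Moves the arm, as the interface text tells. Its arguments: {"type":"object","properties":{"increments":{"type":"array"},"squeeze":{"type":"number"}},"required":["increments"]}

```bash
ls; mkdir -p pics
cat > h.py <<'E'
import numpy as np, cv2, pickle
from station import bot
def cal(p):
    f=p["pixels"].shape[0]/2/np.tan(np.radians(p["vertical_fov"])/2)
    return f,p["cx"],p["cy"],p["k1"],np.array(p["camera_from_world"])
def proj(p,X):
    f,cx,cy,k,T=cal(p); X=np.atleast_2d(X); c=X@T[:3,:3].T+T[:3,3]
    s=c[:,:2]/c[:,2:]; r2=(s**2).sum(1,keepdims=True); s=s*(1+k*r2)
    return s*f+[cx,cy]
def ray(p,uv):
    f,cx,cy,k,T=cal(p); d=(np.array(uv,float)-[cx,cy])/f; s=d.copy()
    for _ in range(30): s=d/(1+k*(s@s))
    R=T[:3,:3]; o=-R.T@T[:3,3]; v=R.T@np.array([s[0],s[1],1]); return o,v/np.linalg.norm(v)
def atz(p,uv,z):
    o,v=ray(p,uv); return o+v*(z-o[2])/v[2]
def tri(obs):
    A=np.zeros((3,3));b=np.zeros(3)
    for p,uv in obs:
        o,v=ray(p,uv); M=np.eye(3)-np.outer(v,v); A+=M;b+=M@o
    X=np.linalg.solve(A,b); return X,[np.linalg.norm((np.eye(3)-np.outer(ray(p,uv)[1],ray(p,uv)[1]))@(X-ray(p,uv)[0])) for p,uv in obs]
def save(p,name,crop=None,s=1):
    im=p["pixels"][:,:,::-1]
    if crop: a,b,c,d=crop; im=im[b:d,a:c]
    im=cv2.resize(np.ascontiguousarray(im),None,fx=s,fy=s,interpolation=cv2.INTER_CUBIC); cv2.imwrite("pics/"+name,im)
E
cat > a.py <<'E'
from h import *
P={}
for n in ["side","top","wrist"]:
    p=bot.read_camera(n);P[n]=p; save(p,n+"0.png",s=1.5 if n!="wrist" else 1)
    print(n,p["vertical_fov"],p["k1"],np.round(np.array(p["camera_from_world"]),3).tolist())
    for q in ["cap","cap_grip","collar","locked","cell","dust_cap","console"]:
        print(q,[(np.round(d["point"],1).tolist(),round(d["score"],2)) for d in bot.pinpoint(p,q)])
pickle.dump(P,open("P0.pkl","wb"))
print(bot.get_obs())
E
python3 a.py
```

```text
pics
side 46.3504128977169 -0.05653360495345702 [[-0.72, -0.694, -0.002, 0.305], [-0.456, 0.474, -0.753, 0.369], [0.524, -0.541, -0.658, 0.671], [0.0, 0.0, 0.0, 1.0]]
cap [([333.2, 209.0], 0.77), ([332.1, 179.5], 0.75), ([309.3, 162.5], 0.72), ([356.2, 167.4], 0.69)]
cap_grip [([334.7, 198.4], 0.95), ([311.6, 149.3], 0.87), ([333.3, 170.3], 0.85)]
collar [([144.3, 221.7], 0.71)]
locked []
cell [([289.5, 213.5], 0.77), ([107.5, 267.7], 0.38)]
dust_cap [([331.4, 179.7], 0.67), ([263.6, 186.3], 0.59)]
console [([109.3, 267.3], 0.97)]
top 44.67465497635883 0.05181778648749684 [[0.002, -1.0, -0.001, -0.093], [-0.993, -0.002, -0.117, 0.531], [0.117, 0.002, -0.993, 1.072], [0.0, 0.0, 0.0, 1.0]]
cap [([367.9, 175.5], 0.88), ([329.2, 239.2], 0.86), ([369.0, 215.3], 0.62), ([408.8, 217.9], 0.6)]
cap_grip [([372.6, 212.4], 0.97), ([336.1, 240.4], 0.93), ([413.6, 216.3], 0.81), ([372.4, 171.9], 0.67)]
collar [([165.1, 155.9], 0.85)]
locked [([166.6, 153.0], 0.61)]
cell []
dust_cap [([311.8, 165.8], 0.86)]
console [([143.7, 142.0], 0.68)]
wrist 62.64444653406581 -0.08540814447377504 [[0.346, -0.9
[... 174 characters left out ...]
]
{'t': 1.2, 'q': array([ 1.10887827,  0.47698388,  0.02238989,  1.55541983, -0.01148854,
        1.10928901, -0.0831092 ]), 'joint_vel': array([ 0.00067428,  0.0006384 ,  0.00053693,  0.00042654, -0.00073668,
        0.00048022,  0.00041565]), 'joint_torque': array([-7.58572496e-04, -5.96331739e+01,  1.60598136e+00, -2.81546277e+01,
        1.24911984e-02,  1.68894159e-03, -2.59271610e-05]), 'eef_pos': array([ 0.23388797, -0.63319553,  0.19821015]), 'tool_rot': array([ 3.59709450e-06,  8.20507913e-01, -5.71635168e-01,  1.43502776e-05]), 'contact_force': array([0.1784592 , 0.04059215, 0.12265905]), 'torque': array([ 0.00734066, -0.02314165,  0.03797703]), 'gripper_width': 0.9988085143612675}
```

View pics/side0.png

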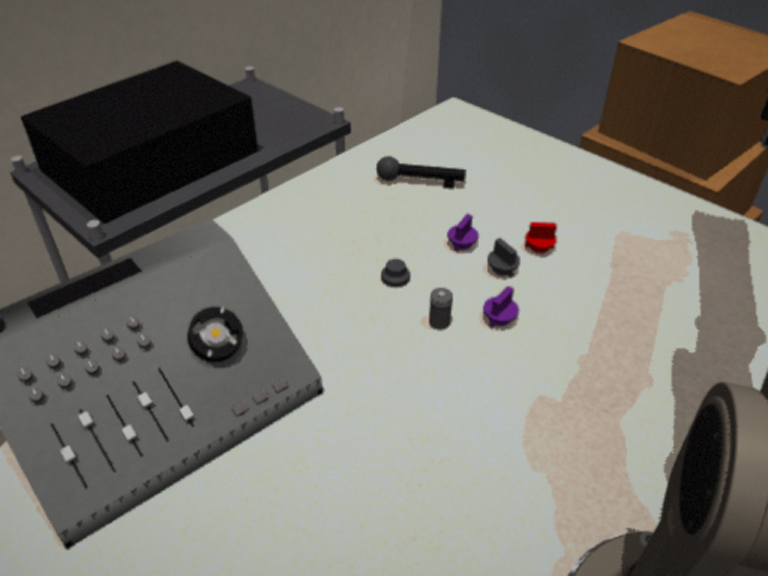

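View pics/top0.png

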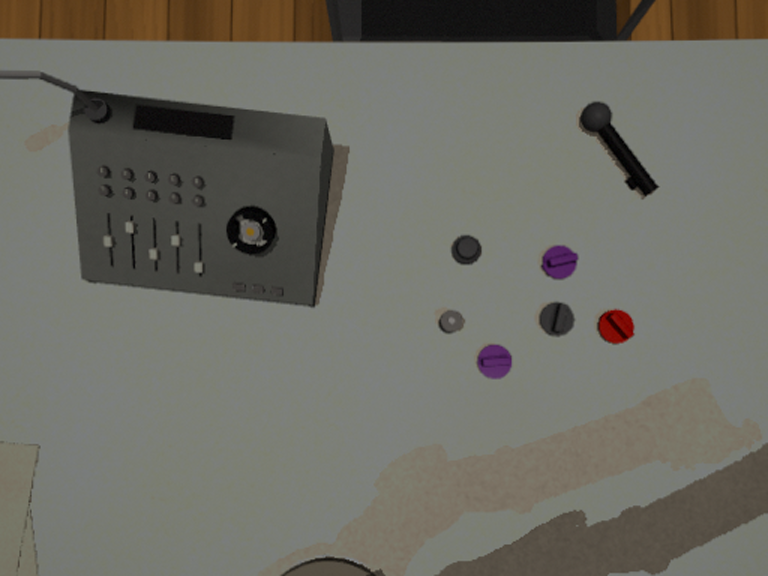

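Run:
```python
from h import *
P=pickle.load(open("P0.pkl","rb"))
save(P["side"],"s1.png",(230,110,410,240),4); save(P["top"],"t1.png",(280,140,450,270),4)
```

```text
(no output)
```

View pics/s1.png

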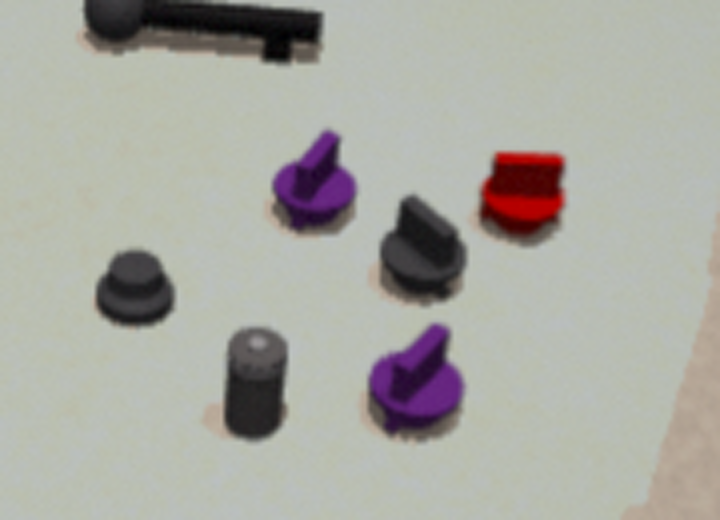

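View pics/t1.png

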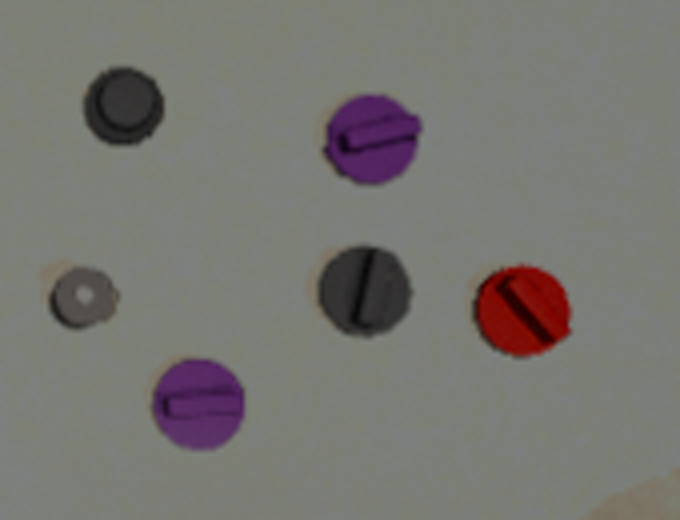

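Run:
```python
from h import *
P=pickle.load(open("P0.pkl","rb"))
S,T=P["side"],P["top"]
print("grip",tri([(S,(333.3,170.3)),(T,(372.6,212.4))]))
print("collar",tri([(S,(144.3,221.7)),(T,(165.1,155.9))]))
print("gripz.043",atz(T,(372.6,212.4),.043),atz(S,(333.3,170.3),.043))
save(S,"s2.png",(110,190,180,250),10); save(T,"t2.png",(135,125,195,185),10)
```

```text
grip (array([ 0.48632468, -0.3557093 ,  0.02594868]), [np.float64(0.003191252237732216), np.float64(0.003191252237732166)])
collar (array([0.59999158, 0.11503919, 0.11187424]), [np.float64(0.0013674218254669127), np.float64(0.001367421825466898)])
gripz.043 [ 0.482451   -0.35347199  0.043     ] [ 0.47767353 -0.33512822  0.043     ]
```

View pics/s2.png

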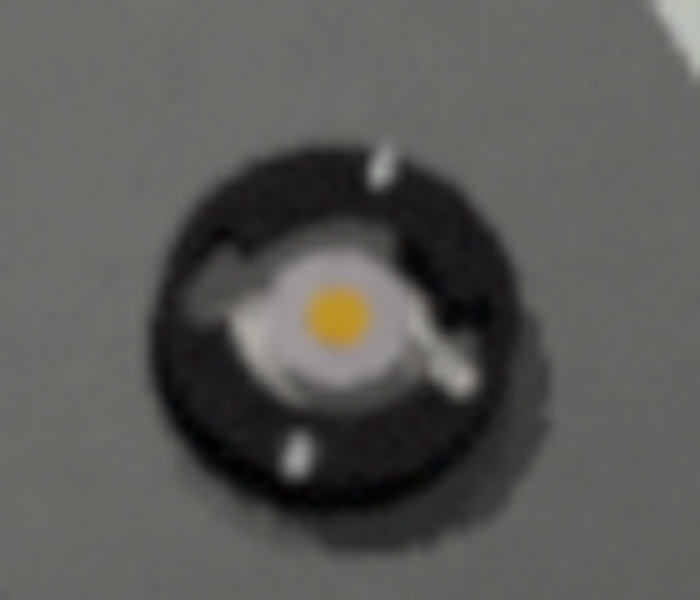

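View pics/t2.png

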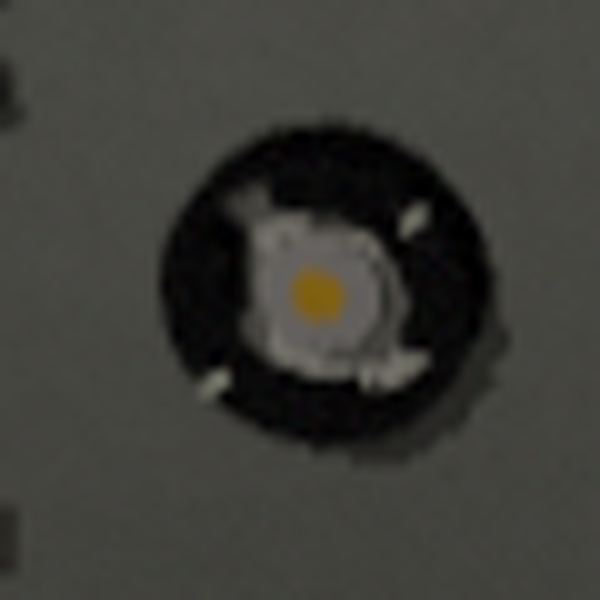

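```bash
cat >> h.py <<'E'
from scipy.spatial.transform import Rotation as Ro, Slerp
def rq(q): return Ro.from_quat([q[1],q[2],q[3],q[0]])
def plan(p0,R0,p1,R1,n,g,dec=2):
    """rows tool-frame; rounding error is carried"""
    S=Slerp([0,1],Ro.concatenate([R0,R1])); p=np.array(p0,float);R=R0;out=[]
    for i in range(1,n+1):
        s=i/n; pt=np.array(p0)+(np.array(p1)-p0)*s; Rt=S(s)
        d=np.round(R.inv().apply(pt-p)*100,dec); w=np.round(np.degrees((R.inv()*Rt).as_rotvec()),1)
        p=p+R.apply(d/100); R=R*Ro.from_rotvec(np.radians(w)); out.append(d.tolist()+w.tolist()+[g])
    print("["+",".join("["+",".join("%g"%(v+0) for v in r)+"]" for r in out)+"]"); print("end",np.round(p,4),R.as_quat().round(4)); return p,R
def down(th):
    c,s=np.cos(np.radians(th)),np.sin(np.radians(th)); return Ro.from_matrix(np.array([[c,s,0],[s,-c,0],[0,0,-1]]).T)
E
python3 - <<'E'
from h import *
P=pickle.load(open("P0.pkl","rb"))
S,T=P["side"],P["top"]
print("grip",tri([(S,(337,167)),(T,(372,212))]))
# bar edge dir at z=.052 : top-face ends in t1 crop
c=lambda x,y:((x+.5)/4-.5+280,(y+.5)/4-.5+140)
a=atz(T,c(376,250),.052);b=atz(T,c(364,325),.052);print(a,b,np.degrees(np.arctan2(*(a-b)[[1,0]])))
print("red",atz(T,c(522,310),.04),"purples",atz(T,c(372,135),.04),atz(T,c(200,403),.04))
# collar ticks
tk=[((148.25,206.85),(176.05,146.35)),((139.75,235.25),(155.85,162.85))]
X=[tri([(S,s),(T,t)]) for s,t in tk];print(X)
d=X[0][0]-X[1][0];print(d,np.linalg.norm(d),(X[0][0]+X[1][0])/2)
o=bot.get_obs()
plan(o["eef_pos"],rq(o["tool_rot"]),[.475,-.352,.16],down(77),19,0)
E
```

```text
grip (array([ 0.48210922, -0.35384286,  0.04004991]), [np.float64(0.0017986961181945397), np.float64(0.0017986961181945232)])
[ 0.50546917 -0.35429108  0.052     ] [ 0.46233367 -0.34628959  0.052     ] -10.508728505615247
red [ 0.47201174 -0.44002338  0.04      ] purples [ 0.57427637 -0.35663262  0.04      ] [ 0.41773713 -0.2537324   0.04      ]
[(array([0.6195564 , 0.0898831 , 0.12061819]), [np.float64(0.0013687807136339406), np.float64(0.001368780713633933)]), (array([0.5863237 , 0.13724824, 0.10164122]), [np.float64(0.0013039562458058353), np.float64(0.0013039562458057607)])]
[ 0.03323269 -0.04736514  0.01897697] 0.06089329373163921 [0.60294005 0.11356567 0.11112971]
[[-0.95,-1.7,0.2,0,0,-7.7,0],[-0.71,-1.82,0.2,0,0,-7.7,0],[-0.46,-1.89,0.2,0,0,-7.8,0],[-0.2,-1.94,0.2,0,0,-7.7,0],[0.06,-1.95,0.21,0,0,-7.7,0],[0.32,-1.92,0.2,0,0,-7.7,0],[0.58,-1.87,0.2,0,0,-7.8,0],[0.82,-1.76,0.2,0,0,-7.7,0],[1.05,-1.65,0.2,0,0,-7.7,0],[1.26,-1.48,0.2,0,0,-7.7,0],[1.45,-1.3,0.2,0,0,-7.7,0],[1.62,-1.1,0.2,0,0,-7.8,0],[1.74,-0.87,0.2,0,0,-7.7,0],[1.85,-0.62,0.21,0,0,-7.7,0],[1.91,-0.37,0.2,0,0,-7.7,0],[1.95,-0.12,0.2,0,0,-7.8,0],[1.94,0.16,0.2,0,0,-7.7,0],[1.91,0.41,0.2,0,0,-7.7,0],[1.83,0.66,0.2,0,0,-7.7,0]]
end [ 0.475 -0.352  0.16 ] [0.7828 0.6223 0.     0.    ]
```

Candidates in the top picture: the dark barred cap at (372,212), purple ones at (330,241) and (373,175), a red one at (411,218), and the barless dark dust cap at (311,166). The close crops confirm that (372,212) is dark steel with a bar, so I choose that one.

>>> step_arm([
  [-0.95,-1.7,0.2,0,0,-7.7,0],
  [-0.71,-1.82,0.2,0,0,-7.7,0],
  [-0.46,-1.89,0.2,0,0,-7.8,0],
  [-0.2,-1.94,0.2,0,0,-7.7,0],
  [0.06,-1.95,0.21,0,0,-7.7,0],
  [0.32,-1.92,0.2,0,0,-7.7,0],
  [0.58,-1.87,0.2,0,0,-7.8,0],
  [0.82,-1.76,0.2,0,0,-7.7,0],
  [1.05,-1.65,0.2,0,0,-7.7,0],
  [1.26,-1.48,0.2,0,0,-7.7,0],
  [1.45,-1.3,0.2,0,0,-7.7,0],
  [1.62,-1.1,0.2,0,0,-7.8,0],
  [1.74,-0.87,0.2,0,0,-7.7,0],
  [1.85,-0.62,0.21,0,0,-7.7,0],
  [1.91,-0.37,0.2,0,0,-7.7,0],
  [1.95,-0.12,0.2,0,0,-7.8,0],
  [1.94,0.16,0.2,0,0,-7.7,0],
  [1.91,0.41,0.2,0,0,-7.7,0],
  [1.83,0.66,0.2,0,0,-7.7,0],
  [0,0,0,0,0,0,0.5],
])

```text
t: 3.2
eef_pos: [0.477, -0.3492, 0.1601]
tool_rot: [-0.0, 0.781, 0.625, 0.001]
contact_force: [0.0, 0.5, -0.4]
gripper_width: 0.855
```

Run:
```python
from h import *
p=bot.read_camera("wrist");pickle.dump(p,open("w1.pkl","wb"));save(p,"w1.png",s=1.5)
for q in ["cap_grip"]: print(q,[(np.round(d["point"],1).tolist(),round(d["score"],2),atz(p,d["point"],.043).round(4)) for d in bot.pinpoint(p,q)])
o=bot.get_obs();print(o["t"],o["eef_pos"],o["tool_rot"],o["q"].round(3),o["contact_force"],o["gripper_width"])
```

```text
cap_grip [([245.9, 179.8], 0.95, array([ 0.4811, -0.3561,  0.043 ])), ([261.0, 260.7], 0.88, array([ 0.5701, -0.3605,  0.043 ])), ([150.1, 188.1], 0.84, array([ 0.4686, -0.4493,  0.043 ])), ([336.0, 90.5], 0.79, array([ 0.4178, -0.2587,  0.043 ]))]
3.3 [ 0.47477007 -0.35234747  0.15998823] [-6.33939662e-06  7.83503525e-01  6.21387320e-01 -1.55139940e-04] [ 1.001  0.448 -0.612  1.768  0.297  1.02   1.619] [-0.12005988  0.39518617 -0.00991796] 0.6915107810512563
```

View pics/w1.png

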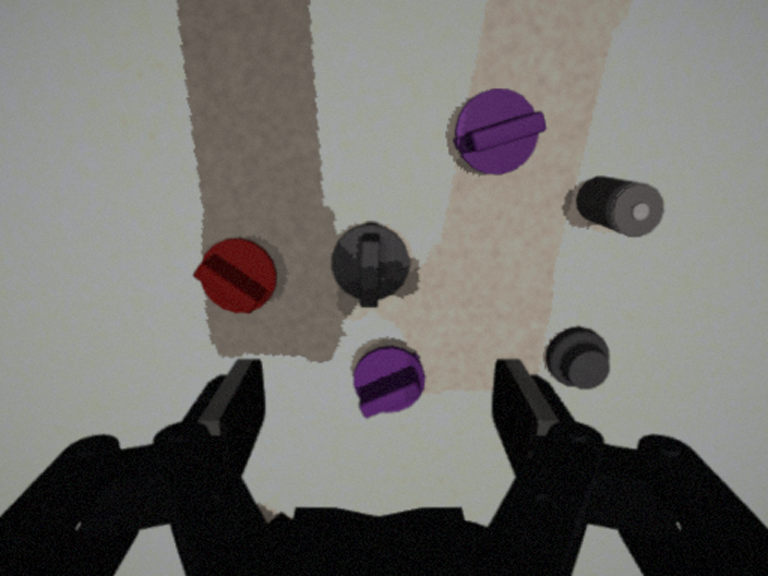

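Run:
```python
from h import *
p=pickle.load(open("w1.pkl","rb"));P=pickle.load(open("P0.pkl","rb"))
def outl(x,y,th):
    c,s=np.cos(np.radians(th)),np.sin(np.radians(th)); R=np.array([[c,-s,0],[s,c,0],[0,0,1]])
    L=[]
    for z in(.024,.018): a=np.linspace(0,2*np.pi,60);L.append(np.c_[.027*np.cos(a),.027*np.sin(a),a*0+z])
    for z in(.024,.052): L.append(np.array([[.022,.006,z],[-.022,.006,z],[-.022,-.006,z],[.022,-.006,z],[.022,.006,z]]))
    return [l@R.T+[x,y,0] for l in L]
def ov(p,crop,s,pose):
    a,b,c,d=crop; im=cv2.resize(np.ascontiguousarray(p["pixels"][b:d,a:c,::-1]),None,fx=s,fy=s,interpolation=cv2.INTER_CUBIC)
    im=np.clip(im.astype(float)*1.8,0,255).astype(np.uint8); o=im.copy()
    for l in outl(*pose):
        u=((proj(p,l)-[a,b]+.5)*s-.5); cv2.polylines(o,[u.round().astype(np.int32)],False,(0,255,0),1)
    return np.hstack([im,o])
pose=(.4815,-.3555,-12)
r1=ov(p,(205,135,287,217),4,pose); r2=ov(P["top"],(340,180,405,245),5,pose)
w=min(r1.shape[1],r2.shape[1]); cv2.imwrite("pics/ov1.png",np.vstack([r1[:280,:650],cv2.copyMakeBorder(r2,0,0,0,0,0)[:310,:650]]))
```

```text
(no output)
```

View pics/ov1.png

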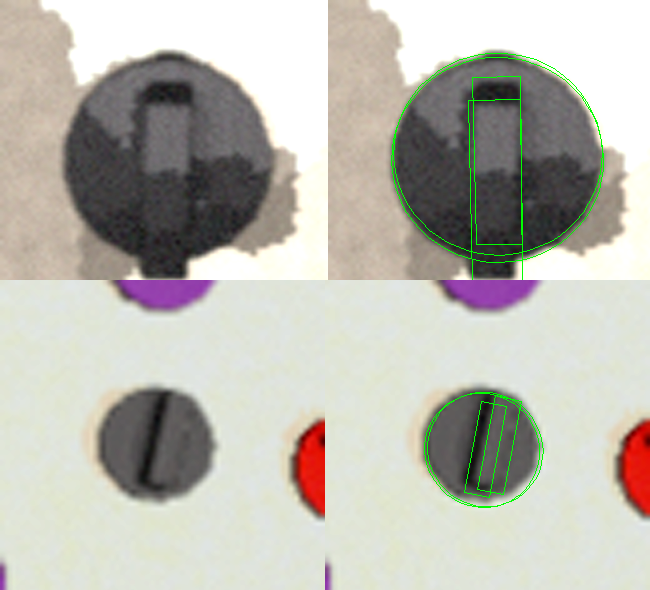

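Run:
```python
from h import *
o=bot.get_obs()
plan(o["eef_pos"],rq(o["tool_rot"]),[.482,-.3555,.027],down(78),6,.5)
```

```text
[[-0.02,0.13,2.22,0,0,-0.2,0.5],[-0.03,0.13,2.21,0,0,-0.2,0.5],[-0.02,0.13,2.22,0,0,-0.2,0.5],[-0.03,0.13,2.22,0,0,-0.2,0.5],[-0.02,0.13,2.21,0,0,-0.2,0.5],[-0.03,0.13,2.22,0,0,-0.2,0.5]]
end [ 0.482  -0.3555  0.027 ] [ 7.770e-01  6.296e-01 -2.000e-04 -0.000e+00]
```

>>> step_arm([
  [-0.02,0.13,2.22,0,0,-0.2,0.5],
  [-0.03,0.13,2.21,0,0,-0.2,0.5],
  [-0.02,0.13,2.22,0,0,-0.2,0.5],
  [-0.03,0.13,2.22,0,0,-0.2,0.5],
  [-0.02,0.13,2.21,0,0,-0.2,0.5],
  [-0.03,0.13,2.22,0,0,-0.2,0.5],
  [0,0,0,0,0,0,0.5],
  [0,0,0,0,0,0,1],
  [0,0,0,0,0,0,1],
  [0,0,0,0,0,0,1],
  [0,0,0,0,0,0,1],
  [0,0,0,0,0,0,1],
  [0,0,0,0,0,0,1],
], squeeze=80)

```text
t: 4.6
eef_pos: [0.4823, -0.3553, 0.0273]
tool_rot: [0.0, 0.776, 0.63, 0.0]
contact_force: [1.6, 0.5, 0.4]
gripper_width: 0.001
```

Run:
```python
from h import *
o=bot.get_obs();print(o["t"],o["eef_pos"],o["tool_rot"],o["contact_force"],o["gripper_width"])
```

```text
4.6 [ 0.48233649 -0.3553054   0.02727943] [2.05671281e-04 7.76245899e-01 6.30430220e-01 2.27934187e-06] [1.60323867 0.47035958 0.37859482] 0.0007211007693179245
```

Run:
```python
from h import *
p=bot.read_camera("wrist");save(p,"w2.png",s=1.5);q=bot.read_camera("side");save(q,"s3.png",(250,90,430,240),4)
pickle.dump((p,q),open("w2.pkl","wb"))
```

```text
(no output)
```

View pics/w2.png

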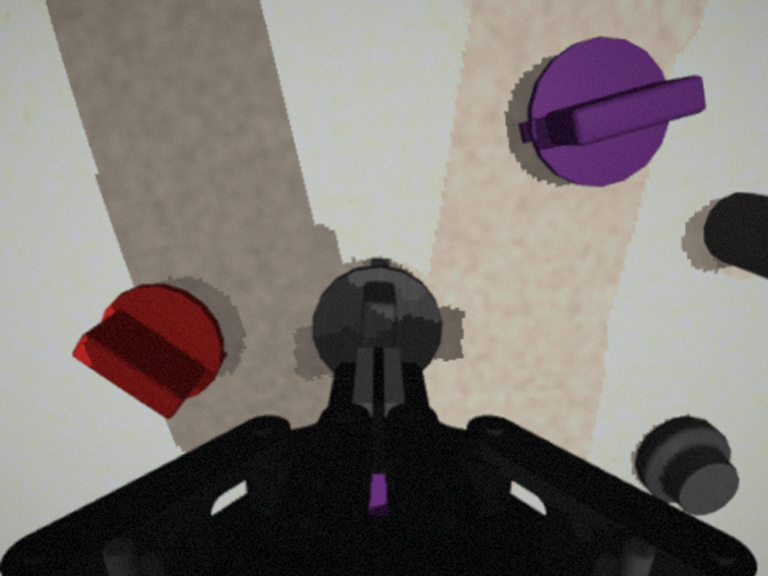

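View pics/s3.png

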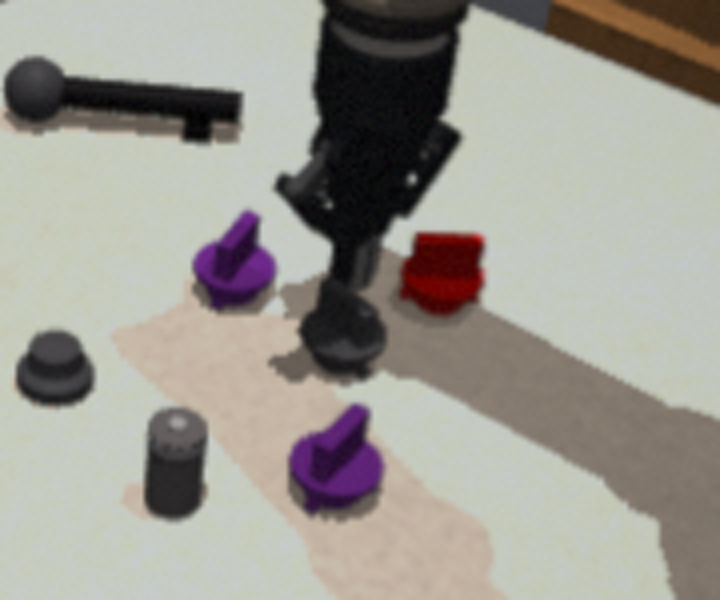

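Run:
```python
from h import *
p,q=pickle.load(open("w2.pkl","rb"))
e=np.array([.4823,-.3553,.0273])
for z in (0,.019,.025,.05): print(z,proj(p,e+[0,0,z])*1.5,(proj(q,e+[0,0,z])-[250,90])*4)
for x in (-.022,0,.022): print(x,proj(p,[.482+x*.98,-.3555-x*.2,.052])*1.5)
save(p,"w2c.png",(180,150,330,300),5);
```

```text
0 [[378.57968522 334.20114163]] [[343.65101701 322.90346451]]
0.019 [[378.62475304 354.94429652]] [[347.41045261 298.54197532]]
0.025 [[378.64095469 362.42367596]] [[348.61398748 290.73340125]]
0.05 [[378.72180381 399.92894534]] [[353.7152436  257.58449962]]
-0.022 [[377.53861624 302.27579102]]
0 [[377.90751837 361.38855167]]
0.022 [[378.2464142 415.5160695]]
```

View pics/w2c.png

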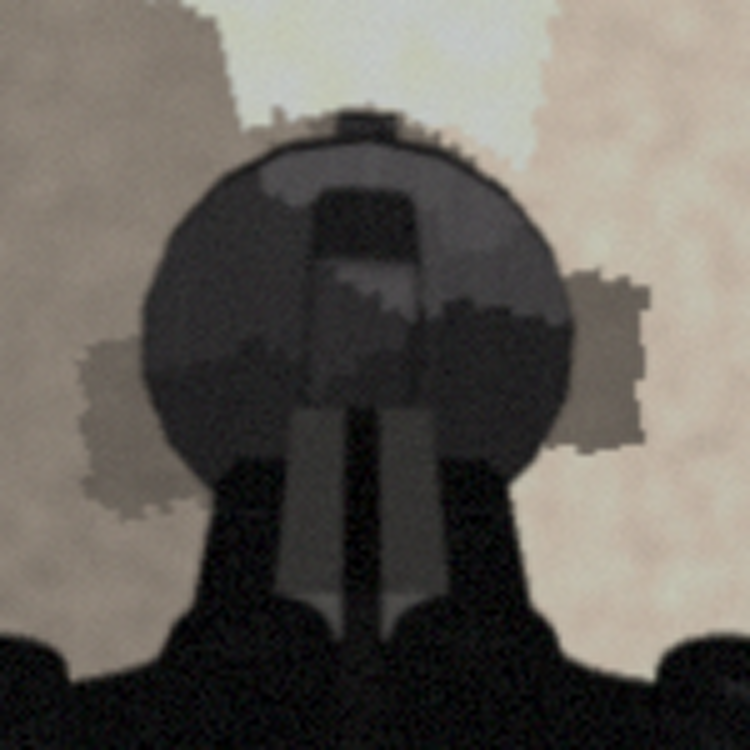

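Run:
```python
from h import *
p,q=pickle.load(open("w2.pkl","rb"))
e=np.array([.4823,-.3553,.0273])
for z in (0,.01,.02,.03,.035,.04): print(z,(proj(p,e+[-.0108,.0023,z])-[180,150])*5,(proj(q,e+[-.0108,.0023,z])-[250,90])*4)
f=bot.read_camera("top"); save(f,"t3.png",(330,170,430,260),7); pickle.dump(f,open("t3.pkl","wb"))
print(bot.get_obs()["eef_pos"])
```

```text
0 [[362.24099029 277.7120885 ]] [[355.85627632 332.37142831]]
0.01 [[362.33499236 308.44595344]] [[357.91204355 319.59546204]]
0.02 [[362.43948339 342.6691176 ]] [[359.99058245 306.66532679]]
0.03 [[362.5562908  381.00159446]] [[362.09223047 293.57845554]]
0.035 [[362.62000129 401.9432225 ]] [[363.15182729 286.9754279 ]]
0.04 [[362.68768274 424.21652662]] [[364.21733035 280.33223064]]
[ 0.48225016 -0.35516967  0.02704659]
```

View pics/t3.png

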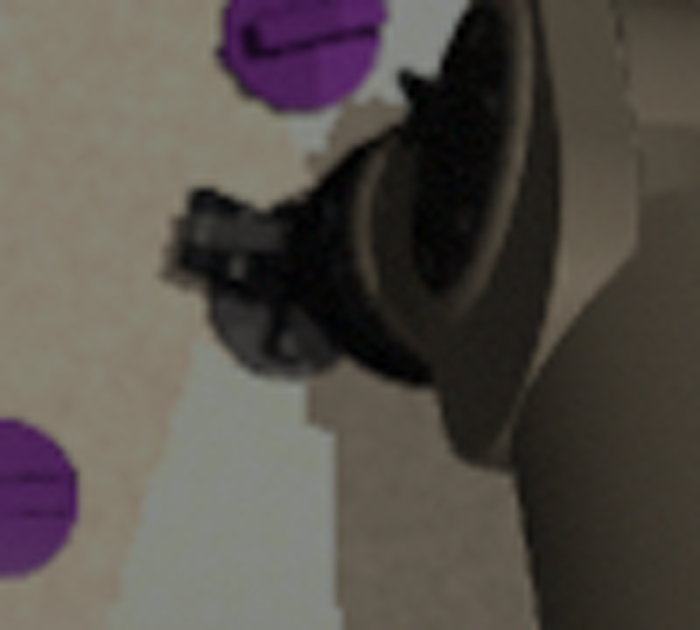

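Run:
```python
from h import *
p,q=pickle.load(open("w2.pkl","rb"))
q=dict(q);q["pixels"]=np.clip(q["pixels"].astype(float)*2.2,0,255).astype(np.uint8)
save(q,"s3c.png",(310,120,370,190),10)
e=np.array([.4823,-.3553,.0273])
for z in (0,.025,.035): print(z,(proj(q,e+[0,0,z])-[310,120])*10)
for x in (-.022,0,.022): print(x,(proj(q,[.482+x*.98,-.3555-x*.2,.052])-[310,120])*10)
```

```text
0 [[259.12754252 507.25866128]]
0.025 [[271.53496869 426.83350312]]
0.035 [[276.59403027 393.98390898]]
-0.022 [[335.75003918 474.87664276]]
0 [[272.88495194 427.97728906]]
0.022 [[211.53241613 382.23595362]]
```

View pics/s3c.png

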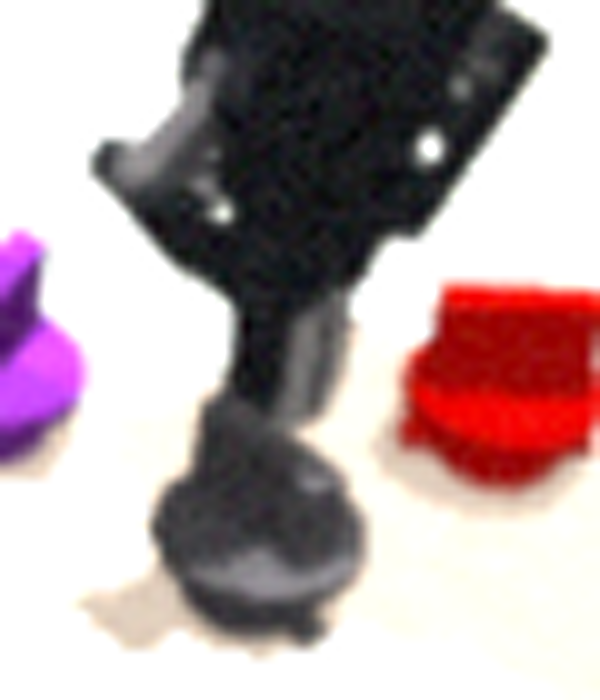

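The gripper shut without the bar: both the wrist and side pictures show the shut fingertips about 30 mm higher than the reported TCP, just above the bar at wrist (378,348). I'll open, go lower, and judge the depth from the pictures.

>>> step_arm([
  [0,0,0,0,0,0,0.5],
  [0,0,0,0,0,0,0.5],
  [0,0,0,0,0,0,0.5],
  [0,0,0,0,0,0,0.5],
  [0,0,0,0,0,0,0.5],
  [0,0,0,0,0,0,0.5],
])

```text
t: 5.35
eef_pos: [0.4823, -0.3552, 0.027]
tool_rot: [0.0, 0.776, 0.63, 0.0]
contact_force: [-0.4, 0.0, 0.2]
gripper_width: 0.501
```

Run:
```python
from h import *
p=bot.read_camera("wrist");save(p,"w3.png",s=1.5);q=bot.read_camera("side")
pickle.dump((p,q),open("w3.pkl","wb"))
q=dict(q);q["pixels"]=np.clip(q["pixels"].astype(float)*2.2,0,255).astype(np.uint8)
save(q,"s4c.png",(310,120,370,180),10)
o=bot.get_obs();print(o["eef_pos"],o["gripper_width"],o["q"].round(3))
```

```text
[ 0.48224513 -0.35521479  0.02700194] 0.4974634450964149 [ 0.933  0.622 -0.538  1.843  0.432  0.795  1.533]
```

View pics/w3.png

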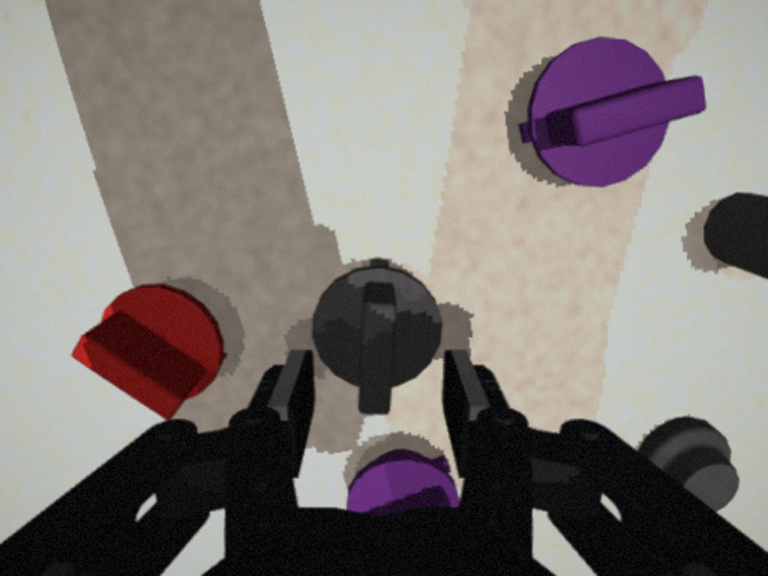

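View pics/s4c.png

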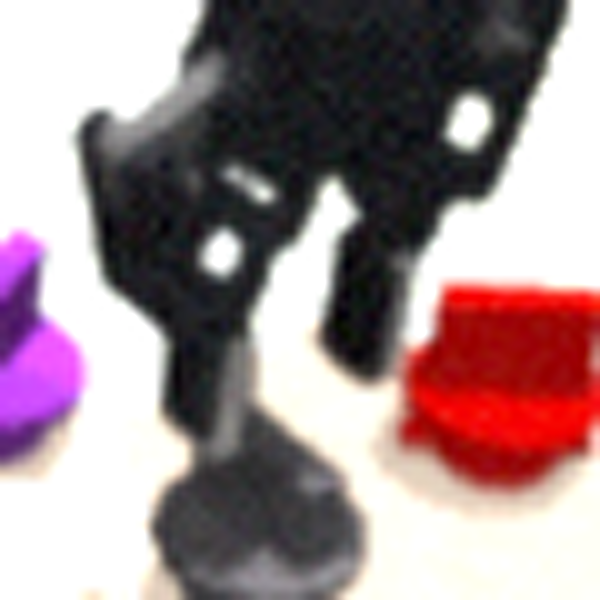

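Run:
```python
from h import *
p,q=pickle.load(open("w3.pkl","rb"))
print(tri([(p,(304.6,233)),(q,(331.7,165.2))]))
o=bot.get_obs();R=rq(o["tool_rot"]);e=o["eef_pos"]
X=tri([(p,(304.6,233)),(q,(331.7,165.2))])[0];print(R.inv().apply(X-e))
```

```text
(array([ 0.47922451, -0.32817131,  0.06111754]), [np.float64(0.0006678708159763948), np.float64(0.0006678708159765359)])
[ 0.02584844 -0.0085021  -0.03411628]
```

Triangulated, the half-open tips are at z = 61 mm, about 28 mm further back than the description says once the swing is allowed for. I go 28 mm lower and close.

>>> step_arm([
  [0,0,1,0,0,0,0.5],
  [0,0,1,0,0,0,0.5],
  [0,0,0.8,0,0,0,0.5],
  [0,0,0,0,0,0,0.5],
])

```text
t: 5.85
eef_pos: [0.4811, -0.3545, -0.0029]
tool_rot: [-0.001, 0.776, 0.631, -0.0]
contact_force: [0.1, 0.4, -0.3]
gripper_width: 0.499
```

Run:
```python
from h import *
p=bot.read_camera("wrist");save(p,"w4.png",s=1.5);q=bot.read_camera("side")
pickle.dump((p,q),open("w4.pkl","wb"))
q=dict(q);q["pixels"]=np.clip(q["pixels"].astype(float)*2.2,0,255).astype(np.uint8)
save(q,"s5c.png",(310,120,370,180),10)
o=bot.get_obs();print(o["t"],o["eef_pos"],o["gripper_width"],o["contact_force"])
```

```text
5.95 [ 0.4820699  -0.35490179 -0.00150197] 0.4987896650758193 [-0.58938946 -0.15284666 -1.18803939]
```

View pics/s5c.png

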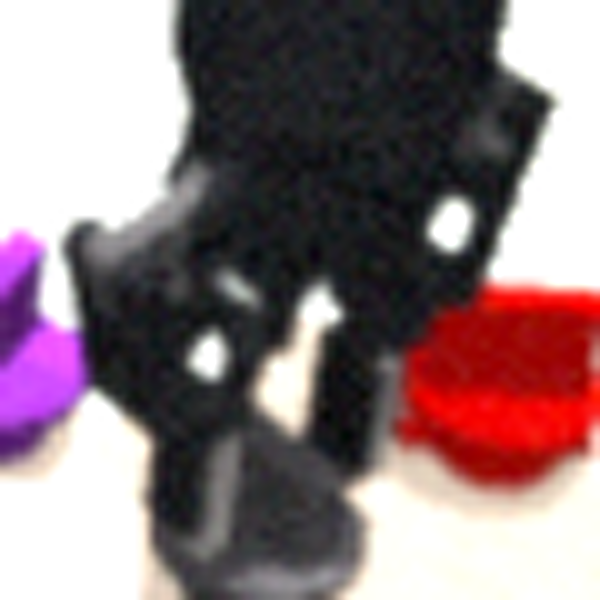

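View pics/w4.png

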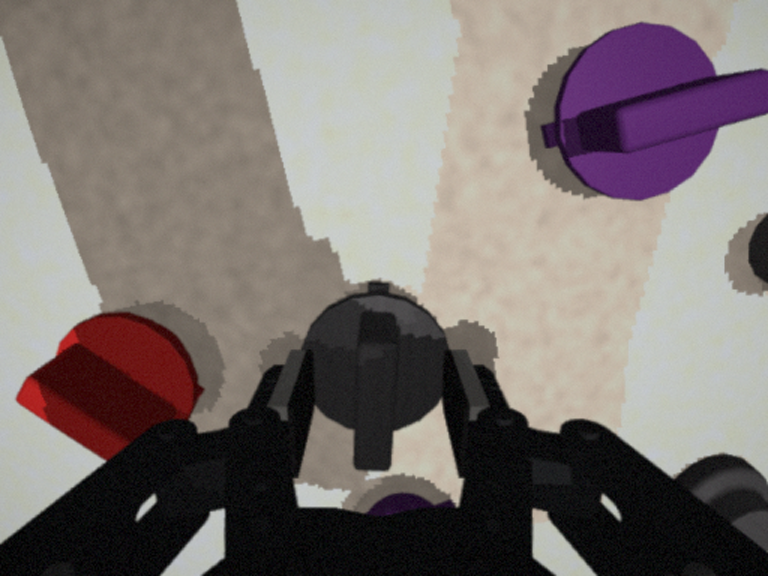

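>>> step_arm([
  [0,0,0,0,0,0,1],
  [0,0,0,0,0,0,1],
  [0,0,0,0,0,0,1],
  [0,0,0,0,0,0,1],
  [0,0,0,0,0,0,1],
], squeeze=80)

```text
t: 6.45
eef_pos: [0.4829, -0.3554, -0.0004]
tool_rot: [0.001, 0.776, 0.63, 0.0]
contact_force: [0.9, -0.5, 4.3]
gripper_width: 0.12
```

Run:
```python
from h import *
o=bot.get_obs();print(o["t"],o["eef_pos"],o["tool_rot"],o["gripper_width"],o["contact_force"])
```

```text
6.45 [ 4.82859691e-01 -3.55421238e-01 -4.46743576e-04] [5.86796877e-04 7.76194572e-01 6.30493134e-01 2.24761828e-04] 0.1197303406675342 [ 0.87895011 -0.48763698  4.30167025]
```

```bash
cat >> h.py <<'E'
def collar(c,psi,spin_vec):
    ps=np.radians(psi); n=np.array([-.5*np.cos(ps),-.5*np.sin(ps),np.cos(np.pi/6)])
    y=np.array(spin_vec,float); y-=n*(y@n); y/=np.linalg.norm(y); return np.array(c),np.cross(y,n),y,n
def toolR(cx,y,n,turn=0):
    # tool x = -y, tool z=-n ; turn deg clockwise about n (= + about tool z)
    z=-n;x=-y; R=Ro.from_matrix(np.array([x,np.cross(z,x),z]).T); return R*Ro.from_rotvec([0,0,np.radians(turn)])
E
python3 - <<'E'
from h import *
P=pickle.load(open("P0.pkl","rb"));T=P["top"];S=P["side"]
a=atz(T,(82/1.5,280/1.5),.035);b=atz(T,(315/1.5,305/1.5),.035);print(a,b,np.degrees(np.arctan2(-(a-b)[0],(a-b)[1])),np.linalg.norm(a-b))
a=atz(S,(320/1.5,378/1.5),.035);b=atz(S,(70/1.5,530/1.5),.035);print(a,b,np.degrees(np.arctan2(-(b-a)[0],(b-a)[1])),np.linalg.norm(a-b))
c,x,y,n=collar([.603,.1136,.1111],-6,[.0332,-.0474,.019]);print(x,y,n)
o=bot.get_obs();e=o["eef_pos"];R=rq(o["tool_rot"])
p1,R1=plan(e,R,e+[0,0,.15],R,5,1)
plan(p1,R1,c+.1*n,toolR(x,y,n),14,1)
E
```

```text
[0.54201183 0.38613757 0.035     ] [0.50345033 0.02426707 0.035     ] -6.08257514179734 0.36391929538382584
[0.50094466 0.0322787  0.035     ] [0.536392   0.37325315 0.035     ] -5.935088697704052 0.3428120386409566
[-0.69084147 -0.62769976 -0.35879114] [ 0.52485199 -0.77669908  0.34823687] [-0.49726095  0.05226423  0.8660254 ]
[[0,0,-3,0,0,0,1],[0,0.01,-3,0,0,0,1],[0,0,-3,0,0,0,1],[0,0,-3,0,0,0,1],[-0.01,0.01,-3,0,0,0,1]]
end [ 0.4829 -0.3555  0.1496] [7.762e-01 6.305e-01 2.000e-04 6.000e-04]
[[3.42,-0.2,-0.35,-2.1,-0.7,-3.5,1],[3.42,0.02,-0.39,-2.1,-0.7,-3.5,1],[3.41,0.24,-0.42,-2,-0.8,-3.5,1],[3.37,0.47,-0.47,-2.1,-0.7,-3.4,1],[3.34,0.68,-0.48,-2.1,-0.7,-3.5,1],[3.29,0.91,-0.49,-2.1,-0.7,-3.5,1],[3.21,1.12,-0.5,-2.1,-0.8,-3.5,1],[3.14,1.33,-0.49,-2.1,-0.7,-3.5,1],[3.04,1.54,-0.48,-2.1,-0.7,-3.5,1],[2.93,1.74,-0.46,-2,-0.7,-3.5,1],[2.82,1.93,-0.43,-2.1,-0.7,-3.4,1],[2.69,2.11,-0.39,-2.1,-0.8,-3.5,1],[2.56,2.29,-0.34,-2.1,-0.7,-3.5,1],[2.4,2.44,-0.29,-2.1,-0.7,-3.5,1]]
end [0.5533 0.1188 0.1977] [0.4222 0.8687 0.0884 0.2433]
```

>>> step_arm([
  [0,0,-3,0,0,0,1],
  [0,0.01,-3,0,0,0,1],
  [0,0,-3,0,0,0,1],
  [0,0,-3,0,0,0,1],
  [-0.01,0.01,-3,0,0,0,1],
])

```text
t: 6.95
eef_pos: [0.4817, -0.3551, 0.1498]
tool_rot: [-0.001, 0.776, 0.63, -0.0]
contact_force: [0.9, 0.3, -0.7]
gripper_width: 0.117
```

>>> step_arm([
  [3.42,-0.2,-0.35,-2.1,-0.7,-3.5,1],
  [3.42,0.02,-0.39,-2.1,-0.7,-3.5,1],
  [3.41,0.24,-0.42,-2,-0.8,-3.5,1],
  [3.37,0.47,-0.47,-2.1,-0.7,-3.4,1],
  [3.34,0.68,-0.48,-2.1,-0.7,-3.5,1],
  [3.29,0.91,-0.49,-2.1,-0.7,-3.5,1],
  [3.21,1.12,-0.5,-2.1,-0.8,-3.5,1],
  [3.14,1.33,-0.49,-2.1,-0.7,-3.5,1],
  [3.04,1.54,-0.48,-2.1,-0.7,-3.5,1],
  [2.93,1.74,-0.46,-2,-0.7,-3.5,1],
  [2.82,1.93,-0.43,-2.1,-0.7,-3.4,1],
  [2.69,2.11,-0.39,-2.1,-0.8,-3.5,1],
  [2.56,2.29,-0.34,-2.1,-0.7,-3.5,1],
  [2.4,2.44,-0.29,-2.1,-0.7,-3.5,1],
  [0,0,0,0,0,0,1],
  [0,0,0,0,0,0,1],
])

```text
t: 8.55
eef_pos: [0.5522, 0.1193, 0.1969]
tool_rot: [0.242, 0.422, 0.869, 0.088]
contact_force: [-0.2, 0.5, -1.2]
gripper_width: 0.118
```

Run:
```python
from h import *
P={n:bot.read_camera(n) for n in("wrist","side","top")}
o=bot.get_obs();print(o["t"],o["eef_pos"],o["tool_rot"],o["gripper_width"],o["contact_force"],o["q"].round(2))
pickle.dump((P,o),open("h1.pkl","wb"))
save(P["wrist"],"w5.png",s=1.5);save(P["side"],"s6.png",(60,120,240,270),4);save(P["top"],"t6.png",(110,90,250,200),5)
```

```text
8.7 [0.55275904 0.11717018 0.19695677] [0.24254559 0.42353265 0.86840049 0.08759179] 0.11907190520647112 [ 0.09682262  0.26900528 -0.60173084] [ 0.34  0.17 -0.91  2.18  0.86  0.58  1.04]
```

View pics/w5.png

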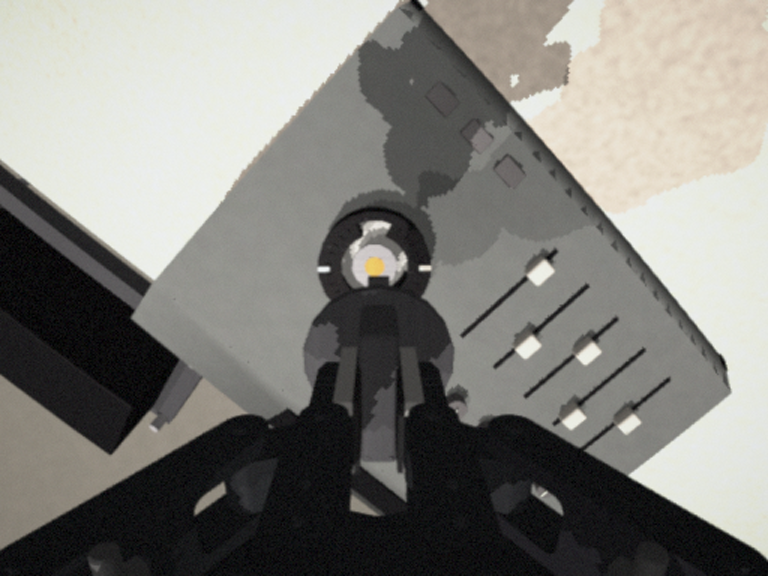

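View pics/s6.png

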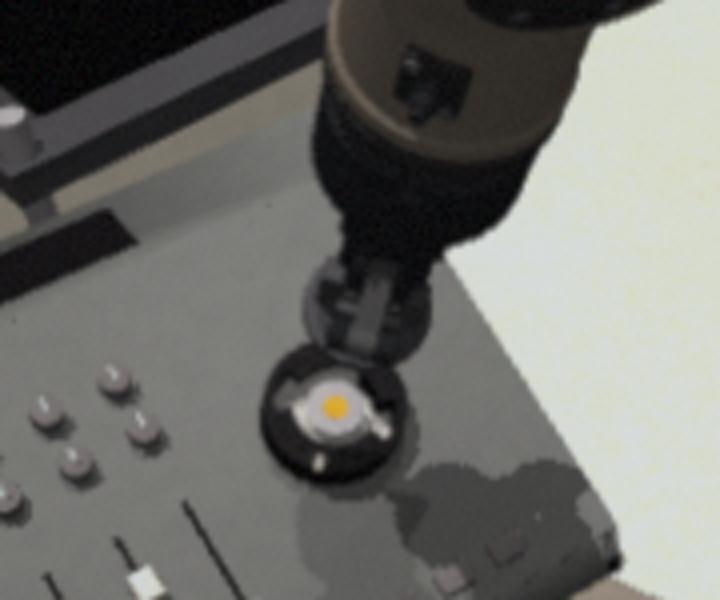

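View pics/t6.png

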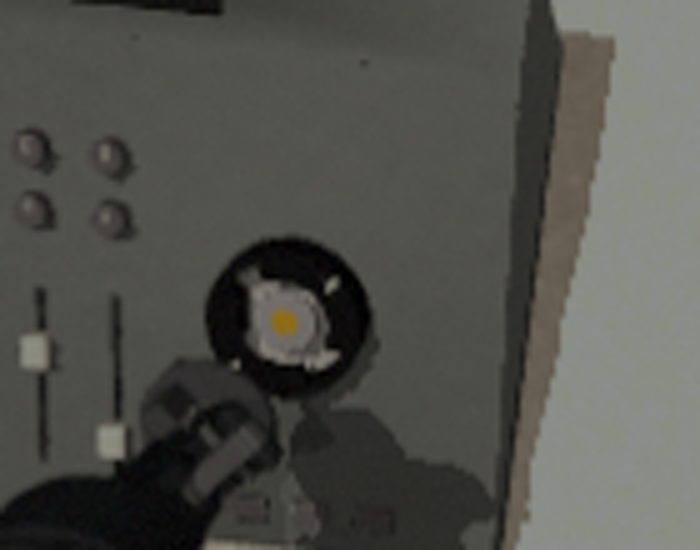

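```bash
cat > ov.py <<'E'
from h import *
def capL():
    L=[];a=np.linspace(0,2*np.pi,73)
    for z in(.024,.018): L.append(np.c_[.027*np.cos(a),.027*np.sin(a),a*0+z])
    for z in(.024,.052): L.append(np.array([[.022,.006,z],[-.022,.006,z],[-.022,-.006,z],[.022,-.006,z],[.022,.006,z]]))
    for s in (1,-1):
        for z in (.003,.008): L.append(np.array([[s*.0175,.004,z],[s*.0255,.004,z],[s*.0255,-.004,z],[s*.0175,-.004,z]]))
    return L
def colL():
    a=np.linspace(0,2*np.pi,73);L=[np.c_[r*np.cos(a),r*np.sin(a),a*0] for r in(.034,.020)]
    L+= [np.c_[.034*np.cos(a),.034*np.sin(a),a*0-.022],np.c_[.014*np.cos(a),.014*np.sin(a),a*0-.004]]
    for s in(1,-1): L.append(np.array([[s*.019,.00675,0],[s*.0285,.00675,0],[s*.0285,-.00675,0],[s*.019,-.00675,0]]))
    for s in(1,-1): L.append(np.array([[0,s*.024,0],[0,s*.033,0]]))
    return L
def ov(p,crop,s,sets,gain=1.8):
    a,b,c,d=crop; im=cv2.resize(np.ascontiguousarray(p["pixels"][b:d,a:c,::-1]),None,fx=s,fy=s,interpolation=cv2.INTER_CUBIC)
    im=np.clip(im.astype(float)*gain,0,255).astype(np.uint8); o=im.copy()
    for L,R,t,col in sets:
        for l in L:
            u=((proj(p,l@R.T+t)-[a,b]+.5)*s-.5); cv2.polylines(o,[u.round().astype(np.int32)],False,col,1,cv2.LINE_AA)
    return np.hstack([im,o])
E
cat > r.py <<'E'
from ov import *
P,o=pickle.load(open("h1.pkl","rb"))
e=o["eef_pos"];R=rq(o["tool_rot"]).as_matrix()
# cap frame: z=-tool z, y=tool x(-ish), x = y×z
Rc=np.array([np.cross(R[:,0],-R[:,2]),R[:,0],-R[:,2]]).T
c,x,y,n=collar([.603,.1136,.1111],-6,[.0332,-.0474,.019])
Rk=np.array([x,y,n]).T
sets=[(capL(),Rc,e,(0,255,0)),(colL(),Rk,c,(0,200,255))]
cv2.imwrite("pics/o_w.png",ov(P["wrist"],(190,125,310,320),3,sets,1.5))
cv2.imwrite("pics/o_s.png",ov(P["side"],(115,175,180,245),6,sets))
cv2.imwrite("pics/o_t.png",ov(P["top"],(130,130,195,190),6,sets))
E
python3 r.py
```

```text
(no output)
```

View pics/o_w.png

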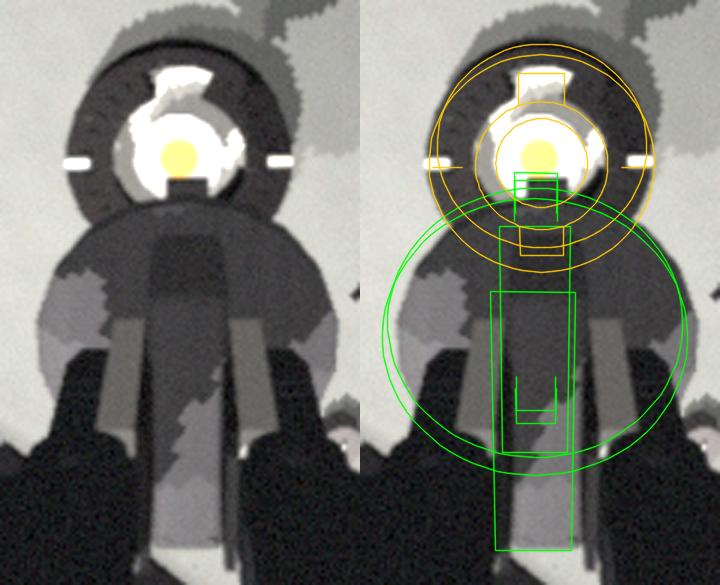

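View pics/o_s.png

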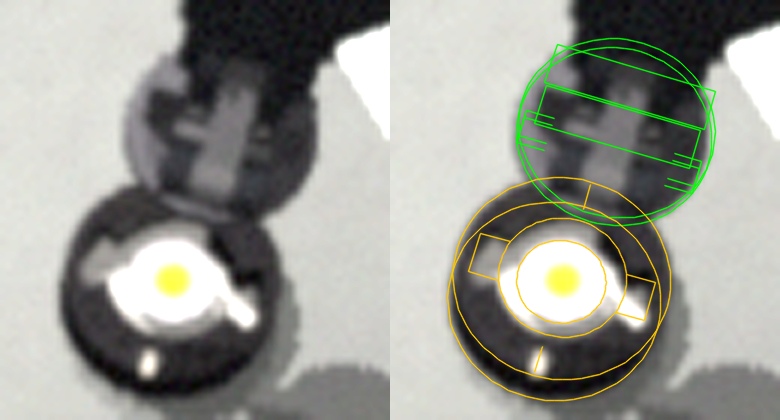

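View pics/o_t.png

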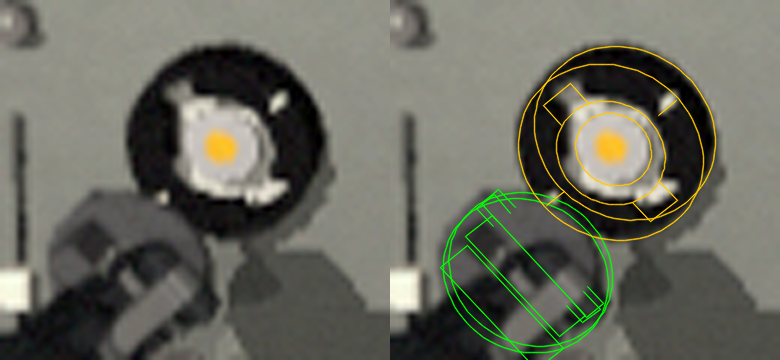

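```bash
python3 - <<'E'
from h import *
o0=bot.get_obs()
P={"wrist":bot.read_camera("wrist")}
o=bot.get_obs()
for k in(o0,o): print(k["t"],k["eef_pos"].round(4),k["tool_rot"].round(4),np.abs(k["joint_vel"]).max())
Pold,_=pickle.load(open("h1.pkl","rb")); Pold["wrist"]=P["wrist"]
pickle.dump((Pold,o0),open("h1.pkl","wb"))
E
python3 r.py
```

```text
8.7 [0.5528 0.1172 0.197 ] [0.2425 0.4235 0.8684 0.0876] 0.006496041493075098
8.75 [0.5529 0.1172 0.1971] [0.2426 0.4236 0.8684 0.0877] 0.0032084574051825607
```

View pics/o_w.png

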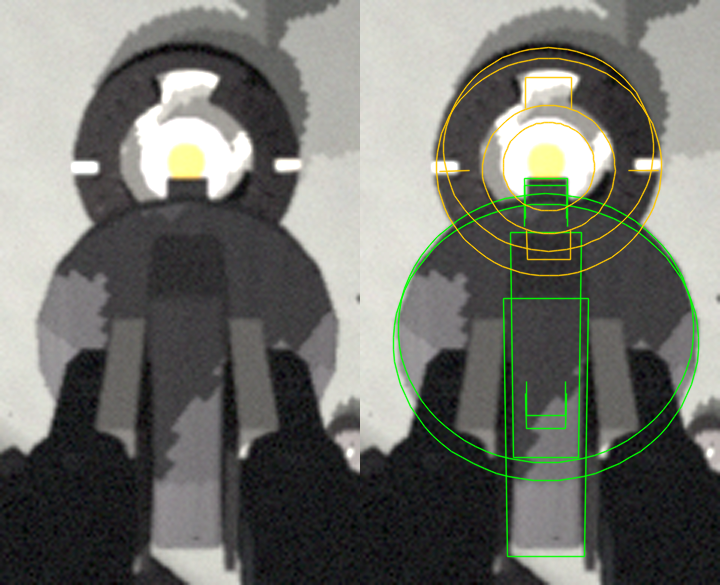

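```bash
cat > c.py <<'E'
from h import *
C=[.6027,.1125,.1110]
c,x,y,n=collar(C,-6,[.0332,-.0474,.019])
Rk=np.array([x,y,n]).T
def rel(o,pr=True):
    v=Rk.T@(o["eef_pos"]-c); R=rq(o["tool_rot"]); 
    w=np.degrees((toolR(x,y,n).inv()*R).as_rotvec())
    if pr: print("t",round(o["t"],2),"rel mm",(v*1000).round(1),"rot",w.round(1),"F_collar",(Rk.T@o["contact_force"]).round(1),"w",round(o["gripper_width"],3))
    return v,R
E
python3 - <<'E'
from c import *
o=bot.get_obs(); rel(o)
plan(o["eef_pos"],rq(o["tool_rot"]),c+.008*n,toolR(x,y,n),7,1)
E
```

```text
t 8.75 rel mm [ 0.6  0.2 99.5] rot [0.1 0.  0.1] F_collar [-0.7  0.3 -1.4] w 0.121
[[0,0.01,1.31,0,0,0,1],[0,0.01,1.31,0,0,0,1],[0.01,0.01,1.3,0,0,-0.1,1],[0,0.01,1.31,-0.1,0,0,1],[0,0.01,1.31,0,0,0,1],[0,0.01,1.31,0,0,0,1],[0,0.01,1.3,0,0,0,1]]
end [0.5987 0.1129 0.118 ] [0.4226 0.8686 0.0883 0.2431]
```

>>> step_arm([
  [0,0.01,1.31,0,0,0,1],
  [0,0.01,1.31,0,0,0,1],
  [0,0.01,1.31,0,0,0,1],
  [0,0.01,1.31,0,0,0,1],
  [0,0.01,1.31,0,0,0,1],
  [0,0.01,1.31,0,0,0,1],
  [0,0.01,1.3,0,0,0,1],
  [0,0,0,0,0,0,1],
  [0,0,0,0,0,0,1],
  [0,0,0,0,0,0,1],
  [0,0,0,0,0,0,1],
])

```text
t: 9.85
eef_pos: [0.599, 0.1146, 0.119]
tool_rot: [0.243, 0.422, 0.869, 0.089]
contact_force: [-0.7, 0.2, -0.8]
gripper_width: 0.115
```

```bash
cat > look.py <<'E'
from ov import *
from c import *
import sys
tag=sys.argv[1]
o=bot.get_obs();rel(o)
P={k:bot.read_camera(k) for k in("wrist","side","top")}
rel(bot.get_obs())
pickle.dump((P,o),open(tag+".pkl","wb"))
e=o["eef_pos"];R=rq(o["tool_rot"]).as_matrix()
Rc=np.array([np.cross(R[:,0],-R[:,2]),R[:,0],-R[:,2]]).T
sets=[(capL(),Rc,e,(0,255,0)),(colL(),Rk,c,(0,200,255))]
w=ov(P["wrist"],(190,120,310,300),3,sets,1.6)
s=ov(P["side"],(115,180,180,245),6,sets); t=ov(P["top"],(130,130,195,190),6,sets)
cv2.imwrite(f"pics/{tag}_w.png",w);cv2.imwrite(f"pics/{tag}_st.png",cv2.resize(np.vstack([s,t]),None,fx=.75,fy=.75,interpolation=cv2.INTER_AREA))
E
python3 look.py n1
```

```text
t 9.85 rel mm [-1.6 -0.8  8.9] rot [-0.  0.  0.] F_collar [ 0.6 -0.8 -0.4] w 0.115
t 10.0 rel mm [-1.6 -0.9  8.7] rot [-0.  0.  0.] F_collar [ 0.3  0.5 -0.6] w 0.123
```

View pics/n1_w.png

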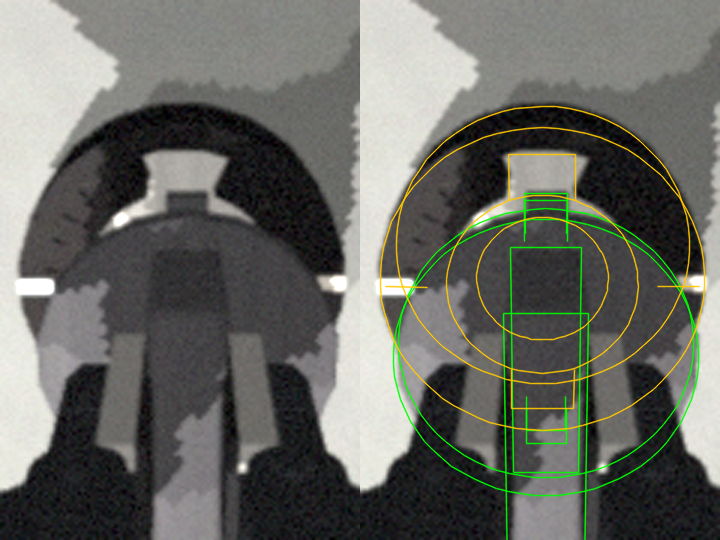

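View pics/n1_st.png

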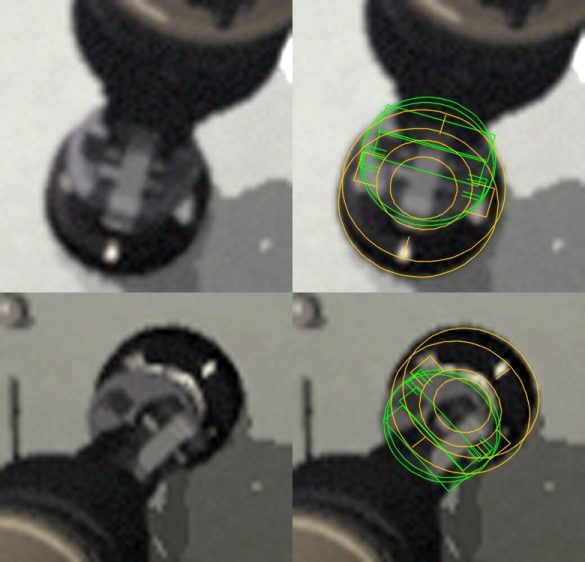

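>>> step_arm([
  [-0.05,-0.08,0,0,0,0,1],
  [-0.04,-0.08,0,0,0,0,1],
  [0,0,0.3,0,0,0,1],
  [0,0,0.3,0,0,0,1],
  [0,0,0.3,0,0,0,1],
  [0,0,0,0,0,0,1],
  [0,0,0,0,0,0,1],
], squeeze=100)

```text
t: 10.7
eef_pos: [0.6026, 0.1126, 0.1099]
tool_rot: [0.242, 0.422, 0.869, 0.088]
contact_force: [-0.0, -1.2, -1.2]
gripper_width: 0.113
```

```bash
python3 look.py n2
```

```text
t 10.7 rel mm [ 0.4 -0.5 -0.9] rot [0.  0.1 0. ] F_collar [ 1.2  0.4 -1.1] w 0.113
t 10.85 rel mm [ 0.2 -0.3 -0.6] rot [0.  0.1 0. ] F_collar [ 0.1  0.3 -0.4] w 0.114
```

View pics/n2_w.png

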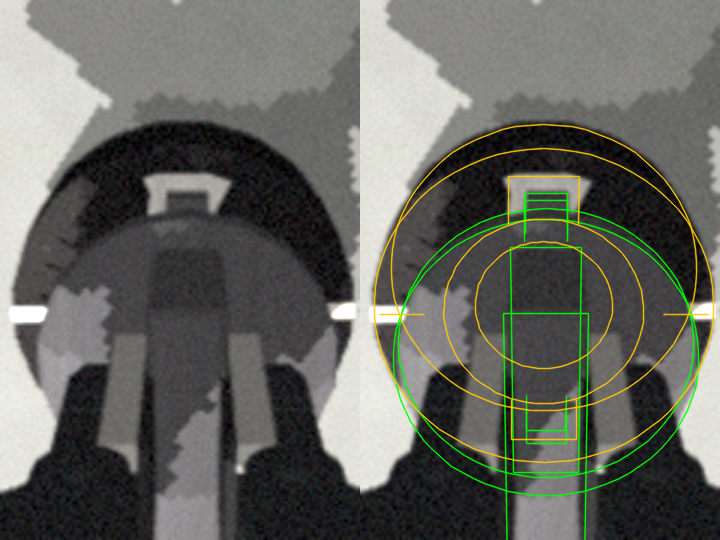

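>>> step_arm([
  [0,0,0.3,0,0,0,1],
  [0,0,0.3,0,0,0,1],
  [0,0,0.3,0,0,0,1],
  [0,0,0.3,0,0,0,1],
  [0,0,0,0,0,0,1],
])

```text
t: 11.35
eef_pos: [0.609, 0.112, 0.0999]
tool_rot: [0.243, 0.422, 0.869, 0.088]
contact_force: [-3.3, -0.3, 5.7]
gripper_width: 0.112
```

```bash
python3 look.py n3
```

```text
t 11.35 rel mm [ -0.   -0.2 -12.8] rot [-0.   0.1  0. ] F_collar [0.4 0.5 6.6] w 0.112
t 11.5 rel mm [ -0.1  -0.2 -12.6] rot [-0.  0.  0.] F_collar [0.3 0.4 6.3] w 0.115
```

View pics/n3_w.png

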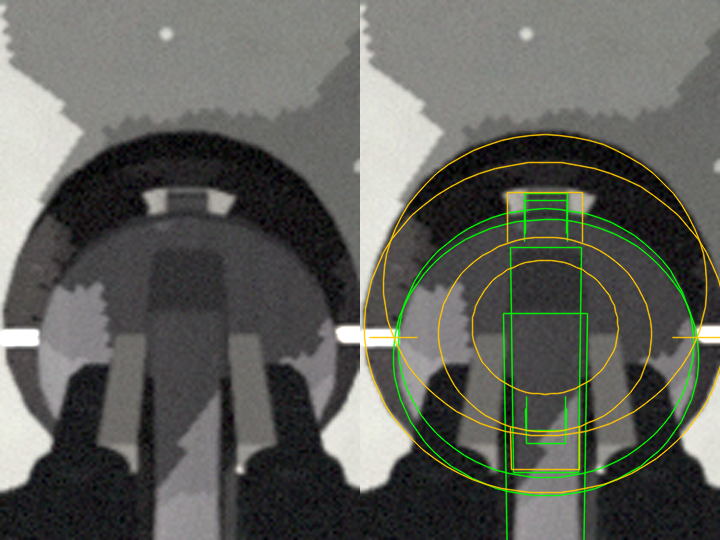

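>>> step_arm([
  [0,0,0.25,0,0,0,1],
  [0,0,0.25,0,0,0,1],
  [0,0,0,0,0,0,1],
  [0,0,0,0,0,0,1],
])

```text
t: 11.9
eef_pos: [0.6113, 0.1118, 0.0959]
tool_rot: [0.243, 0.422, 0.869, 0.088]
contact_force: [-6.2, -0.9, 9.0]
gripper_width: 0.112
```

```bash
python3 -c "
from c import *
rel(bot.get_obs())"
```

```text
t 11.9 rel mm [ -0.1  -0.2 -17.3] rot [-0.  0. -0.] F_collar [ 1.6  0.6 10.8] w 0.112
```

>>> step_arm([
  [0,0,0.05,0,0,0,1],
  [0,0,0,0,0,6,1],
  [0,0,0,0,0,6,1],
  [0,0,0,0,0,6,1],
  [0,0,0,0,0,6,1],
  [0,0,0,0,0,6,1],
  [0,0,0,0,0,0,1],
])

```text
t: 12.6
eef_pos: [0.6117, 0.1123, 0.0959]
tool_rot: [0.212, 0.634, 0.729, 0.149]
contact_force: [-4.6, 0.6, 9.4]
gripper_width: 0.115
```

```bash
python3 -c "
from c import *
o=bot.get_obs();rel(o);print(Rk.T@o['torque'],o['q'].round(2))"; python3 look.py n4
```

```text
t 12.6 rel mm [ -0.7  -0.4 -17.6] rot [-0.1  0.1 30.2] F_collar [-0.6  0.4 10.5] w 0.115
[-0.28952745 -0.55177669 -0.0521268 ] [ 0.17  0.43 -0.71  2.16  1.33  0.55  0.12]
t 12.6 rel mm [ -0.7  -0.4 -17.6] rot [-0.1  0.1 30.2] F_collar [-0.6  0.4 10.5] w 0.115
t 12.75 rel mm [ -0.7  -0.4 -17.6] rot [-0.1  0.1 30. ] F_collar [ 0.7 -0.  10.6] w 0.112
```

View pics/n4_w.png

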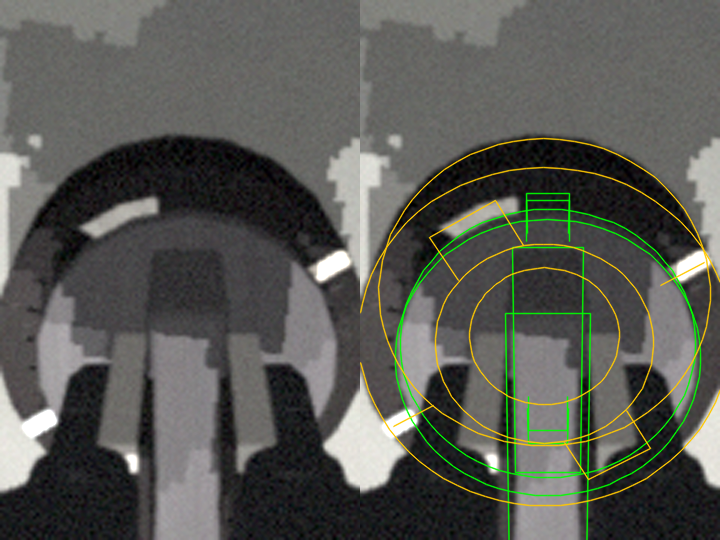

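>>> step_arm([
  [0,0,0,0,0,6,1],
  [0,0,0,0,0,6,1],
  [0,0,0,0,0,6,1],
  [0,0,0,0,0,6,1],
  [0,0,0,0,0,6,1],
  [0,0,0,0,0,6,1],
  [0,0,0,0,0,6,1],
  [0,0,0,0,0,6,1],
  [0,0,0,0,0,6,1],
  [0,0,0,0,0,6,1],
  [0,0,0,0,0,0,1],
  [0,0,0,0,0,0,1],
])

```text
t: 13.95
eef_pos: [0.6118, 0.1125, 0.0959]
tool_rot: [0.109, 0.913, 0.316, 0.235]
contact_force: [-5.7, -0.8, 8.8]
gripper_width: 0.113
```

```bash
python3 look.py n5
```

```text
t 13.95 rel mm [ -0.9  -0.4 -17.6] rot [-0.   0.1 90. ] F_collar [ 1.3  0.7 10.4] w 0.113
t 14.1 rel mm [ -0.8  -0.4 -17.6] rot [-0.   0.1 90. ] F_collar [ 0.4  0.1 10.3] w 0.113
```

View pics/n5_w.png

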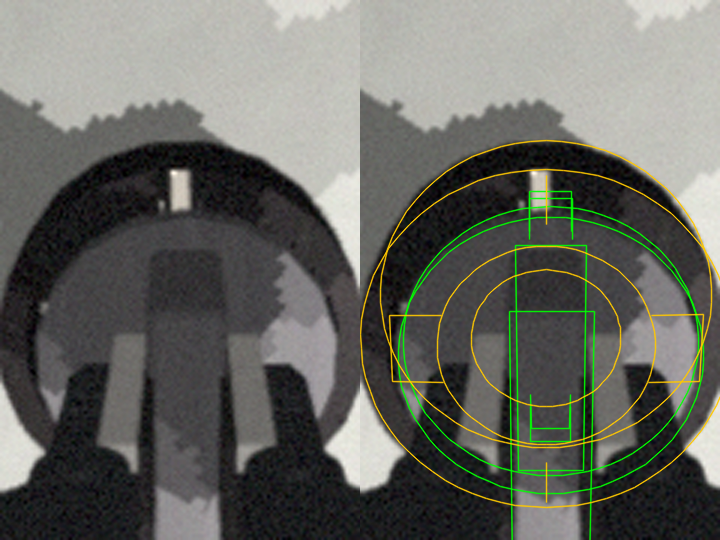

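>>> step_arm([
  [0,0,-0.15,0,0,0,1],
  [0,0,-0.15,0,0,0,1],
  [0,0,-0.15,0,0,0,1],
  [0,0,-0.1,0,0,0,1],
  [0,0,0,0,0,0,1],
  [0,0,0,0,0,0,1],
])

```text
t: 14.7
eef_pos: [0.6092, 0.1128, 0.1005]
tool_rot: [0.109, 0.913, 0.316, 0.235]
contact_force: [-2.5, 1.6, 5.6]
gripper_width: 0.112
```

```bash
python3 look.py n6
```

```text
t 14.7 rel mm [ -0.9  -0.5 -12.3] rot [-0.   0.1 90. ] F_collar [-1.3 -0.6  6.2] w 0.112
t 14.85 rel mm [ -0.9  -0.5 -12.3] rot [-0.   0.1 90. ] F_collar [-0.9 -0.   5.8] w 0.114
```

View pics/n6_w.png

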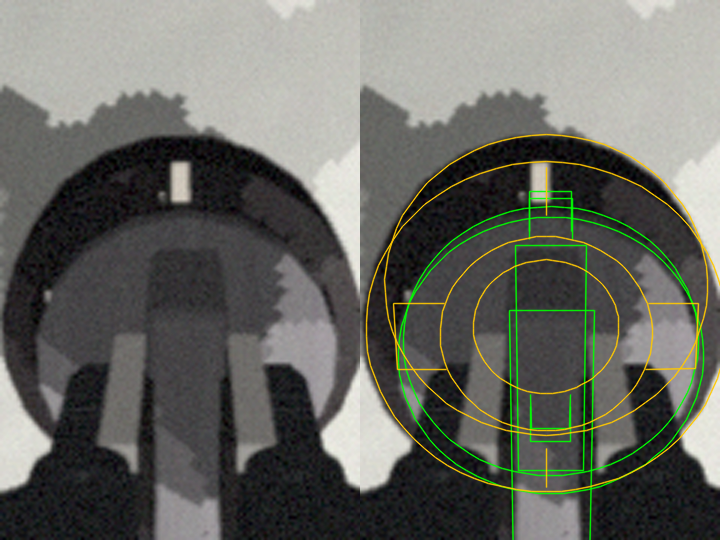

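>>> step_arm([
  [0,0,-0.08,0,0,0,1],
  [0,0,0,0,0,0,1],
  [0,0,0,0,0,0,1],
])

```text
t: 15.15
eef_pos: [0.6088, 0.1128, 0.1011]
tool_rot: [0.109, 0.913, 0.316, 0.235]
contact_force: [-2.1, 0.1, 5.2]
gripper_width: 0.112
```

```bash
python3 -c "
from c import *
rel(bot.get_obs())"
```

```text
t 15.15 rel mm [ -0.9  -0.5 -11.6] rot [-0.   0.1 90. ] F_collar [-0.5  0.7  5.6] w 0.112
```

>>> step_arm([
  [0,0,-0.08,0,0,0,1],
  [0,0,0,0,0,0,1],
  [0,0,0,0,0,0,1],
])

```text
t: 15.45
eef_pos: [0.6084, 0.1127, 0.1017]
tool_rot: [0.109, 0.913, 0.316, 0.235]
contact_force: [-0.2, 2.0, 3.3]
gripper_width: 0.109
```

```bash
python3 -c "
from c import *
rel(bot.get_obs())"
```

```text
t 15.45 rel mm [ -0.7  -0.4 -10.9] rot [ 0.   0.1 90. ] F_collar [-2.3 -0.5  3.1] w 0.109
```

>>> step_arm([
  [0,0,0,0,0,0,0.6],
  [0,0,0,0,0,0,0.6],
  [0,0,0,0,0,0,0.6],
  [0,0,0,0,0,0,0.6],
  [0,0,0,0,0,0,0.6],
  [0,0,-1,0,0,0,0.6],
  [0,0,-2,0,0,0,0.6],
  [0,0,-3,0,0,0,0.6],
  [0,0,-3,0,0,0,0.6],
  [0,0,-3,0,0,0,0.6],
  [0,0,0,0,0,0,0.6],
  [0,0,0,0,0,0,0.6],
])

```text
t: 16.65
eef_pos: [0.5486, 0.1177, 0.2057]
tool_rot: [0.11, 0.913, 0.315, 0.235]
contact_force: [0.1, -0.9, 0.5]
gripper_width: 0.405
```

```bash
cat > fin.py <<'E'
from ov import *
from c import *
import sys
tag=sys.argv[1]
o=bot.get_obs();rel(o)
P={k:bot.read_camera(k) for k in("wrist","side","top")}
pickle.dump((P,o),open(tag+".pkl","wb"))
Rc=Rk@Ro.from_rotvec([0,0,-np.pi/2]).as_matrix()
sets=[(capL(),Rc,c-.011*n,(0,255,0)),(colL(),Rk,c,(0,200,255))]
cv2.imwrite(f"pics/{tag}_w.png",ov(P["wrist"],(190,90,310,270),3,sets,1.6))
s=ov(P["side"],(110,180,180,250),6,sets); t=ov(P["top"],(130,120,200,190),6,sets)
cv2.imwrite(f"pics/{tag}_st.png",cv2.resize(np.vstack([s,t]),None,fx=.7,fy=.7,interpolation=cv2.INTER_AREA))
E
python3 fin.py f1
```

```text
t 16.65 rel mm [  0.2   0.6 109.2] rot [-0.  0. 90.] F_collar [0.3 0.9 0.4] w 0.405
```

View pics/f1_w.png

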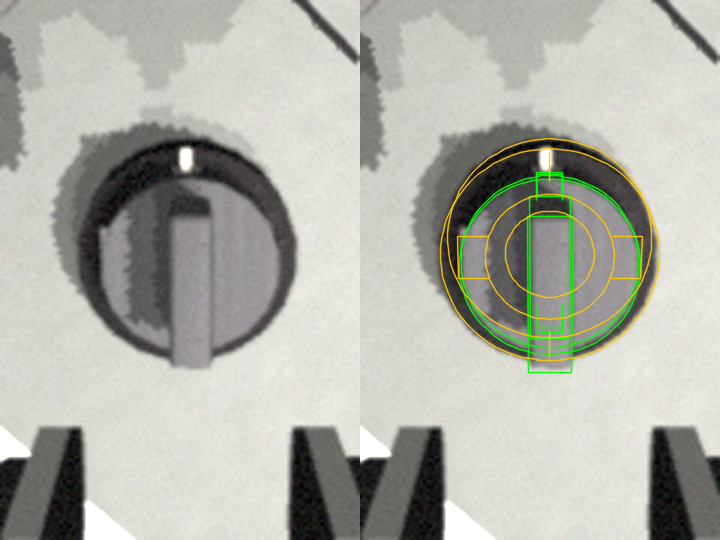

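View pics/f1_st.png

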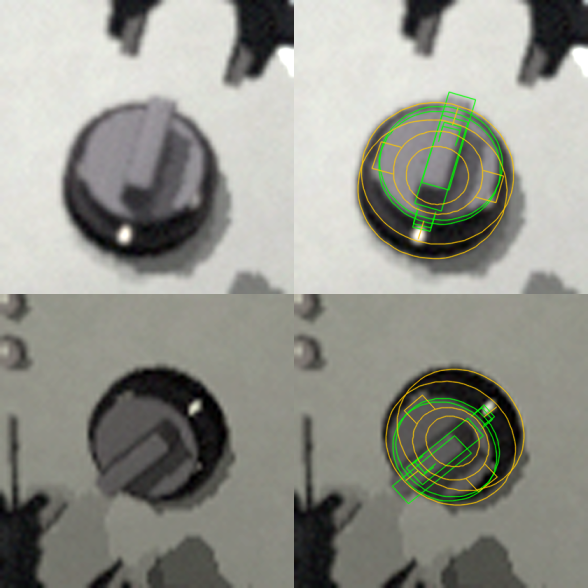

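Run:
```python
from ov import *
from c import *
P,o=pickle.load(open("f1.pkl","rb"))
Rc=Rk@Ro.from_rotvec([0,0,-np.pi/2]).as_matrix()
ims=[]
for z in(-.011,-.013,-.015,-.018):
    sets=[(capL()[:4],Rc,c+z*n+Rk@[-.0005,0,0],(0,255,0))]
    s=ov(P["side"],(122,198,165,236),8,sets)[:,344:];t=ov(P["top"],(145,140,188,178),8,sets)[:,344:];ims.append(np.vstack([s,t]))
im=np.hstack(ims);cv2.imwrite("pics/zc.png",cv2.resize(im,None,fx=.58,fy=.58,interpolation=cv2.INTER_AREA))
print([ (proj(P[k],c+z*n)).round(1).tolist() for k in("side","top") for z in(0,.01)])
```

```text
[[[143.9, 220.5]], [[144.5, 218.7]], [[166.8, 155.2]], [[165.7, 156.7]]]
```

View pics/zc.png

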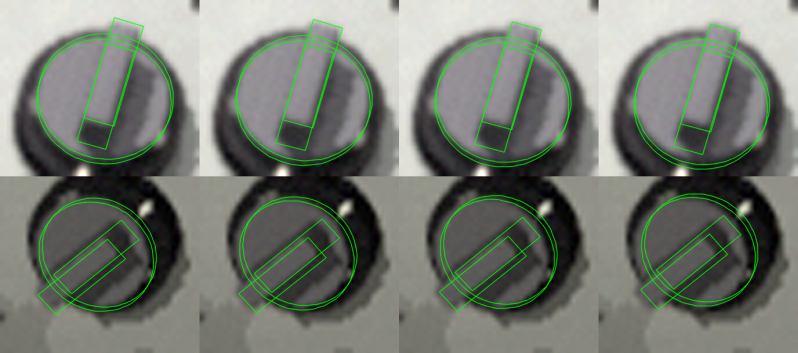

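Run:
```python
from c import *
o=bot.get_obs();print(o["t"],o["contact_force"].round(2),o["gripper_width"]);print(bot.hand_in())
```

```text
16.8 [ 0.05 -0.14  0.72] 0.39706230522621033
the job is handed in; nothing more can be done
None
```

The dark steel cap is locked in the collar and released. I handed the job in at 16.8 s with the gripper about 11 cm clear of everything. The hand-in gave no verdict.

- **Grasp:** The first close missed. The fingertips stood about 28 mm further back than the stated TCP, so they shut above the bar without touching anything. I measured this in the wrist and side pictures, went lower, and gripped the bar on the second try.
- **Insertion:** The lugs lined up with the slots in the wrist picture. I pushed the cap to about -17.6 mm by the arm's own reading, where the spring pushed back with about 10.5 N, and turned it 90° clockwise.
- **Lock check while gripped:** I let the cap rise to about -11 mm. At the last step the force fell faster than the spring alone explains, from 5.6 to 3.1 N, which fits the lugs meeting the pocket roof.
- **After release:** In all three cameras the cap sits centred with its bar on the tick line, about 1–2° off. The height fits the locked position at -11 mm. The pictures only fix that to 2 mm or so, and a couple of bar edges looked 1–2 mm low, so the height rests mainly on the force and position readings.
- **Bystanders:** The arm and the carried cap stayed clear of the cell and the other loose things, by the planned path and the force readings. I took no final picture of them.

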